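# Break down a tattoo station, sharps first

## Robot

A 6-joint arm with a two-finger parallel gripper is mounted at the origin on the work surface. World frame = base frame: x ahead of the robot, y to its left, z up, the work surface at z = 0. Lengths are in m, angles in rad, forces in N, time in s.
With the tool pointing down it reaches from about 0.35 to 0.925 m from the base axis. Payload 6.4 kg.
Tool frame: the origin (TCP) lies on the mounting face of the last link; the fingertips stand 173 mm ahead of it and the grasp point (between the pads) lies 155 mm ahead of it; z points along the fingers, y is the line along which they close (so a half turn about z gives the same grasp; the last joint's range is limited). The gripper opens to 85 mm and grips with 20 to 120 N. Pads are 22 mm wide; open, the fingers measure 114 mm over their backs; the gripper's body (76 mm by 85 mm) begins 54 mm behind the grasp point. The pads swing forward as they close: fully open they stand 13 mm farther back than shut.
Start: joints at [1.066, 0.245, 1.558, -0, 1.339, -0.174], TCP at [0.211, 0.615, 0.405] pointing down, gripper open.
Joint ranges: [-3.13, 3.13], [-1.02, 2.26], [0.13, 2.54], [-0.95, 4.09], [0.21, 2.88], [-2.74, 2.74]. Speed limits (rad/s): [2.57, 2.57, 3.14, 3.14, 3.14, 3.14].

## Interface

Orientations are given as a unit quaternion [x, y, z, w].
In Python, from rig import readout, cams, ctrl gives the robot as it stands. The module is installed in compiled form; this text tells all that it offers.
- The arm moves only by the tool drive_tool, never from a script. Its argument "commands" is a list that holds one entry, the list of rows, each a list of 5 numbers: the shift along the tool's x, y, z in mm, then the turn about the tool's z in rad, then the closure, from 0 (fully open) to 1 (shut). A call has 1 to 12 rows; each row is the pose to reach, as a shift and turn from the pose commanded when the call began, along the tool's axes at that moment; what a row does not reach only later rows make up. A row lasts 1/12 s, in which the tool goes at most 41.7 mm and 7.16 degrees, less where a joint would pass 70% of its speed; a pose out of reach is approached as far as the arm can. A call with a gripper value outside its range is refused whole. The fingers move at their own pace and stop on an object; "squeeze" is the grip in N (left out, the last holds). Time passes only in rows, so rows that repeat a pose let the fingers close. It gives the time, the measured TCP pose, the force, the opening and the grip force at its end, in the units of the state.
- readout.state(): the state, without advancing time (a new reading comes with each control period).
- cams.read_camera(name): name is "scene" or "side" or "wrist"; returns a dict with "pixels" (420x560x3 uint8, red, green, blue), "z_map" (420x560 float32, m along the optical axis (not along the pixel's ray), 0 where there is no reading), "fx", "fy", "cx", "cy" (pixels), "R" (3x3) and "t" (3): a world point X has camera coordinates R X + t. Camera axes: x right, y down, z forward; pixel columns grow to the right and rows downward; lengths in m; the calibration is good to about 2 mm. A picture is of the moment at which its call begins.
- ctrl.close_job(): hands the job in; it is judged then, once.
The state is a dict: "t": time; "joint_pos": joint angles; "qvel": joint speeds; "effort": joint torques, N m; "tcp_pos": TCP position; "ee_rot": TCP orientation; "force": force on the tool from outside, world axes, zero at the start; "wrist_torque": the same for the moment, N m; "grip_width": opening from 0.0 (shut) to 1.0 (fully open); "grasp_force": force on a finger pad.
Only numpy, scipy, OpenCV 4.12 (cv2) and the standard library are available. Lean on these libraries where they do the work, as an engineer would, in place of code of your own. Each camera call takes 0.05 s, during which the arm holds its last target. There are 200 camera calls.

## Task

The session is over, so clear the tattoo station, sharps first: drop both used needle cartridges into the sharps tub before you clear anything else. Then lay the two steel grips flat in the instrument tray, side by side and not one on the other, and stand the ink bottle upright in the empty middle bay of the ink rack. Set the grips and the bottle down rather than dropping them, and leave the wash bottle and the ink cup holder where they stand.

Things in the scene. Friction and masses are not known exactly. Their poses are not given: they have to be found in the camera images.
- cartridge_a: used needle cartridge: a small black ribbed plastic barrel with a tapering clear tip, 48 mm long, lying on the bench. The barrel is 24 mm long with eight flat sides, 12 mm across the flats (so it does not roll). Origin at the middle of the barrel, on its axis, 6 mm above the bench; x runs along the barrel towards the tip, which ends 26 mm ahead (a 2 mm needle stub beyond it); a 9 mm stem ends 22 mm behind. 12 g. Belongs in the sharps tub
- cartridge_b: second used needle cartridge: a small black ribbed plastic barrel with a tapering clear tip, 48 mm long, lying on the bench. The barrel is 24 mm long with eight flat sides, 12 mm across the flats (so it does not roll). Origin at the middle of the barrel, on its axis, 6 mm above the bench; x runs along the barrel towards the tip, which ends 26 mm ahead (a 2 mm needle stub beyond it); a 9 mm stem ends 22 mm behind. 12 g. Belongs in the sharps tub
- grip_a: reusable steel tattoo grip: a grooved steel barrel lying on the bench, 52 mm long with eight flat sides, 24 mm across the flats (so it does not roll), with a thin back stem (8 mm across, 20 mm long) at its -x end. Origin at the middle of the barrel, on its axis, 12 mm above the bench; x runs along the barrel away from the stem. About 90 g. Belongs in the instrument tray
- grip_b: second reusable steel tattoo grip: a grooved steel barrel lying on the bench, 52 mm long with eight flat sides, 24 mm across the flats (so it does not roll), with a thin back stem (8 mm across, 20 mm long) at its -x end. Origin at the middle of the barrel, on its axis, 12 mm above the bench; x runs along the barrel away from the stem. About 90 g. Belongs in the instrument tray
- ink_bottle: round ink bottle standing on the bench, dark body 34 mm in diameter with straight sides up to 60 mm and a blank white label, then a white screw collar and pointed nozzle, 92 mm high in all. Origin at the centre of its underside, z up the bottle. About 60 g. Belongs in the ink rack
- sharps_tub: sharps tub: fixed square open-topped yellow plastic tub with a red rim, 118 x 118 mm over the rim and 115 mm high (the rim's top is 113 mm, the walls' 115 mm), mouth 100 x 100 mm straight down to a floor 5 mm above the bench; its red lid hangs folded down the outside of its +x face (to 70 mm from the centre). Origin at the centre of its underside; x and y along its sides, z up
- tray: instrument tray: fixed shallow open stainless steel tray, 128 mm (its x) by 188 mm (its y) over the lip and 22 mm high; inside 114 x 174 mm, floor 3 mm above the bench. Origin at the centre of its underside, z up. There is room for the two grips side by side, laid along its x at about 43 mm either side of the middle
- ink_rack: ink rack: fixed low wooden rack of three bays in a row along its y, 58 mm from one bay centre to the next; 62 mm (x) by 178 mm (y) outside, walls 24 mm high and 4 mm thick, floor 4 mm above the bench. The two outer bays hold bottles like the loose one, fixed in place; the middle bay is empty, about 54 x 54 mm inside. Origin on the underside below the centre of the empty middle bay, z up
- wash_bottle: bystander, to be left alone: milky squeeze bottle 62 mm in diameter, 203 mm high, its thin bent spout reaching 45 mm along -x. Loose, about 0.4 kg. Origin at the centre of its underside, z up
- ink_cup_holder: bystander, to be left alone: curved blue plastic block with holes, some holding little ink cups, about 85 mm (x) by 120 mm (y) and 37 mm high. Loose, about 0.3 kg. Origin on its underside near the middle, z up

How it is judged:
On the way:
1. both needle cartridges are in the sharps tub while the grips and the ink bottle still lie where they were (within 40 mm) (x of cartridge_a in the frame of sharps_tub between -0.05 and 0.05 m and y of cartridge_a in the frame of sharps_tub between -0.05 and 0.05 m and z of each of cartridge_a, cartridge_b in the frame of sharps_tub below 0.06 m and x of cartridge_b in the frame of sharps_tub between -0.05 and 0.05 m and y of cartridge_b in the frame of sharps_tub between -0.05 and 0.05 m and distance of each of grip_a, grip_b, ink_bottle from where it was at the start of the episode below 0.04 m), for 0.2 s.
At the end, for the whole second after the job is handed in: Cartridges inside the sharps tub (below 60 mm); both grips flat on the tray floor, inside its walls (centre under 20 mm high); bottle in the rack's empty bay within 13 mm along its axes, foot within 5 mm of the floor, upright to 0.1 rad; all released and at rest (under 20 mm/s) (x of cartridge_a in the frame of sharps_tub between -0.05 and 0.05 m and y of cartridge_a in the frame of sharps_tub between -0.05 and 0.05 m and z of each of cartridge_a, cartridge_b in the frame of sharps_tub below 0.06 m and x of cartridge_b in the frame of sharps_tub between -0.05 and 0.05 m and y of cartridge_b in the frame of sharps_tub between -0.05 and 0.05 m and x of grip_a in the frame of tray between -0.057 and 0.057 m and y of grip_a in the frame of tray between -0.087 and 0.087 m and z of each of grip_a, grip_b in the frame of tray below 0.02 m and x of grip_b in the frame of tray between -0.057 and 0.057 m and y of grip_b in the frame of tray between -0.087 and 0.087 m and x of ink_bottle in the frame of ink_rack between -0.013 and 0.013 m and y of ink_bottle in the frame of ink_rack between -0.013 and 0.013 m and z of ink_bottle in the frame of ink_rack below 0.009 m and angle between ink_bottle's own z axis and vertical below 0.1 rad and linear speed of each of cartridge_a, cartridge_b, grip_a, grip_b, ink_bottle below 0.02 m/s); the robot touches nothing.
It fails at once if a steel grip is let go over the tray with its centre more than 50 mm above the tray's underside, or the ink bottle is let go over its bay with its foot more than 30 mm above the rack's underside ((horizontal distance between grip_a and tray below 0.1 m and z of grip_a in the frame of tray above 0.05 m and contact force between the fingers and grip_a below 0.05 N) or (horizontal distance between grip_b and tray below 0.1 m and z of grip_b in the frame of tray above 0.05 m and contact force between the fingers and grip_b below 0.05 N) or (horizontal distance between ink_bottle and ink_rack below 0.05 m and z of ink_bottle in the frame of ink_rack above 0.03 m and contact force between the fingers and ink_bottle below 0.05 N)).
It fails at once if the wash bottle or the ink cup holder is pushed more than 25 mm or tipped over (distance of any of wash_bottle, ink_cup_holder from where it was at the start of the episode above 0.025 m or angle between any of wash_bottle, ink_cup_holder's own z axis and vertical above 0.35 rad).
It also fails if it takes over 125 s, if anything falls off the work surface, if the arm or the gripper's body presses on something with over 40 N, if the wrist force passes 120 N, or if a joint passes its speed limit or range.

## Working session

There is one attempt and no reset: what is moved stays moved. The work goes in short steps, Python scripts to look and compute and a tool call to move; the robot and the scene stay as the last step left them, time stands still between calls to the robot, and variables do not carry over. Pictures are saved under pics/ and viewed, at most 14 in all, crops included, and the job is handed in when it is done.

Besides the shell and the picture viewer there is one more tool, called after "Request:" by a JSON object that holds its "fn" and its "kwargs", one argument or row to a line. drive_tool: Moves the arm, as the interface text tells. Its arguments: {"type":"object","properties":{"commands":{"type":"array","items":{"type":"array","items":{"type":"array","items":{"type":"number"}}}},"squeeze":{"type":"number"}},"required":["commands"]}

```bash
mkdir -p pics; python3 - <<'E'
from rig import readout,cams
import cv2,numpy as np,pickle
print(readout.state())
for n in("scene","side"):
    d=cams.read_camera(n);pickle.dump(d,open(n+".pkl","wb"))
    cv2.imwrite(f"pics/{n}0.png",d["pixels"][:,:,::-1]);print(n,d["fx"],d["cx"],d["cy"],-d["R"].T@d["t"],d["R"].round(3).tolist())
E
```

```text
{'t': 0.0, 'joint_pos': array([ 1.06592412e+00,  2.45827989e-01,  1.55898442e+00, -1.60710200e-05,
        1.33868544e+00, -1.74083994e-01]), 'qvel': array([ 1.35013701e-03,  7.09745057e-05,  3.32609842e-04,  4.95778989e-04,
       -9.90567333e-04,  5.79293390e-04]), 'effort': array([-2.64183793e-03, -4.29487753e+01, -3.26138091e+01, -2.41915477e-04,
        5.07487959e-03,  1.13177759e-05]), 'tcp_pos': array([0.2109923 , 0.61457424, 0.40358701]), 'ee_rot': array([ 1.64639169e-01,  9.86353403e-01, -9.00832600e-04, -3.09837375e-04]), 'force': array([-0.78695996, -0.03476915,  0.00143878]), 'wrist_torque': array([ 0.02662622, -0.01263643, -0.04190209]), 'grasp_force': 0.0, 'grip_width': 0.9986089935952259}
scene 403.0281119134505 281.17218187464465 209.29889033947515 [ 1.31802322 -0.35269083  0.60275115] [[0.427, 0.904, 0.007], [0.526, -0.242, -0.815], [-0.736, 0.352, -0.579]]
side 459.2618063209406 282.75466540075877 209.98513242642161 [ 0.15378007 -0.70315443  0.54686451] [[0.853, -0.522, -0.005], [-0.279, -0.447, -0.85], [0.441, 0.726, -0.527]]
```

View pics/scene0.png

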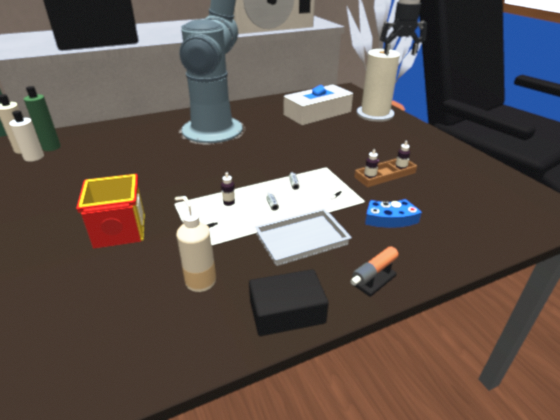

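View pics/side0.png

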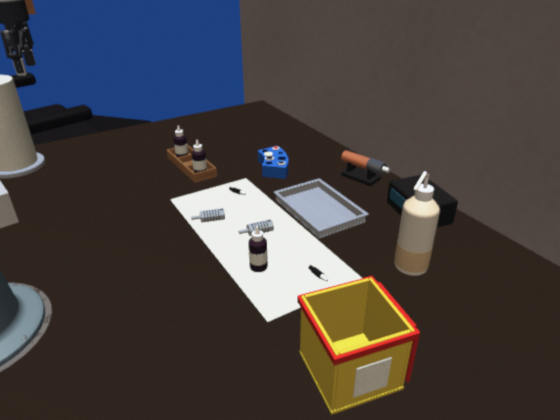

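The scene view shows the tub (112,208), cartridges (210,225) and (337,195), grips (272,200) and (294,180), the ink bottle (228,190), tray (303,236), rack (386,170), wash bottle (197,255) and cup holder (393,212). The side view shows the same things at tub (355,340), cartridges (318,272) and (237,190), grips (260,227) and (210,215), bottle (258,250), rack (190,160) and tray (320,205).

Next I'll fuse depth into a height map and take rough centres from it.

```bash
cat > h.py <<'E'
import numpy as np,cv2,pickle
def pts(d):
    v,u=np.mgrid[:420,:560];z=d["z_map"].astype(float)
    P=np.stack([(u-d["cx"])/d["fx"]*z,(v-d["cy"])/d["fy"]*z,z],-1)
    W=(P-d["t"])@d["R"]; W[z<=0]=np.nan; return W
def ray(d,u,v,h):
    r=d["R"].T@np.array([(u-d["cx"])/d["fx"],(v-d["cy"])/d["fy"],1]);c=-d["R"].T@d["t"]
    return c+r*(h-c[2])/r[2]
E
python3 - <<'E'
from h import *
D={n:pickle.load(open(n+".pkl","rb")) for n in("scene","side")}
for n,d in D.items():
    W=pts(d);ok=np.isfinite(W[...,2]);print(n,"ok",ok.mean(), "paper z", np.nanmedian(W[...,2][d["pixels"].min(-1)>190]) )
    m=(ok&(W[...,2]>.008)&(W[...,2]<.25)&(np.hypot(W[...,0],W[...,1])>.25)&(W[...,0]<1.1)).astype(np.uint8)
    k,l,s,c=cv2.connectedComponentsWithStats(m)
    for i in range(1,k):
        if s[i,4]>25:
            p=W[l==i];print(c[i].round(),s[i,4],np.percentile(p,[2,50,98],0).round(3).tolist())
    # dark things on the paper
    g=d["pixels"].max(-1); pap=(d["pixels"].min(-1)>110).astype(np.uint8)
E
```

```text
scene ok 0.9958078231292516 paper z 0.002916524502334626
[81. 56.] 15781 [[-1.511, -0.685, 0.013], [-0.758, -0.416, 0.131], [-0.004, 0.352, 0.239]]
[305.  28.] 6978 [[-1.509, 0.367, 0.013], [-0.763, 0.765, 0.115], [-0.66, 1.734, 0.243]]
[489.  40.] 7378 [[-0.412, 1.116, 0.013], [-0.149, 1.476, 0.13], [-0.06, 1.918, 0.245]]
[390.  31.] 26 [[-0.658, 1.248, 0.075], [-0.639, 1.257, 0.107], [-0.615, 1.264, 0.131]]
[393.  43.] 47 [[-0.645, 1.27, 0.01], [-0.629, 1.289, 0.041], [-0.613, 1.308, 0.074]]
[405.  42.] 133 [[-0.675, 1.297, 0.01], [-0.601, 1.33, 0.039], [-0.566, 1.457, 0.08]]
[379.  84.] 2041 [[0.093, 0.564, 0.009], [0.162, 0.589, 0.131], [0.18, 0.656, 0.23]]
[318. 103.] 1846 [[-0.024, 0.296, 0.01], [0.068, 0.395, 0.061], [0.098, 0.539, 0.095]]
[386. 167.] 1102 [[0.49, 0.279, 0.009], [0.531, 0.366, 0.023], [0.555, 0.454, 0.083]]
[228. 190.] 336 [[0.464, -0.115, 0.01], [0.479, -0.102, 0.048], [0.486, -0.084, 0.084]]
[294. 181.] 129 [[0.435, 0.079, 0.009], [0.472, 0.093, 0.02], [0.49, 0.11, 0.026]]
[112. 210.] 3900 [[0.407, -0.435, 0.012], [0.523, -0.378, 0.079], [0.54, -0.315, 0.114
[... 1257 characters left out ...]
.062]]
[418. 218.] 4330 [[0.68, -0.277, 0.012], [0.704, -0.25, 0.062], [0.891, -0.062, 0.187]]
[321. 205.] 1330 [[0.614, -0.088, 0.008], [0.684, -0.003, 0.019], [0.741, 0.098, 0.025]]
[  6. 207.] 465 [[0.067, 0.304, 0.009], [0.086, 0.309, 0.041], [0.097, 0.349, 0.078]]
[237. 190.] 59 [[0.547, 0.151, 0.008], [0.557, 0.171, 0.012], [0.568, 0.194, 0.015]]
[210. 214.] 302 [[0.419, 0.078, 0.009], [0.455, 0.09, 0.02], [0.48, 0.109, 0.027]]
[258. 242.] 949 [[0.449, -0.117, 0.01], [0.466, -0.105, 0.033], [0.546, 0.006, 0.084]]
[317. 272.] 111 [[0.54, -0.202, 0.008], [0.544, -0.181, 0.011], [0.55, -0.157, 0.015]]
[356. 340.] 11345 [[0.4, -0.438, 0.012], [0.464, -0.392, 0.076], [0.522, -0.317, 0.116]]
```

```bash
python3 - <<'E'
from h import *
# top-down rectification on the bench plane, 1 px = 1 mm, both views stacked for viewing
out=[]
for n in("scene","side"):
    d=pickle.load(open(n+".pkl","rb"))
    K=np.array([[d["fx"],0,d["cx"]],[0,d["fy"],d["cy"]],[0,0,1]])
    H=K@np.c_[d["R"][:,0],d["R"][:,1],d["t"]+d["R"][:,2]*.006]
    # image col c -> y = .45-c*.0015 ; row r -> x = .9-r*.0015
    A=np.array([[0,-.0015,.9],[-.0015,0,.45],[0,0,1]])
    out.append(cv2.warpPerspective(d["pixels"],H@A,(600,400),flags=cv2.INTER_LINEAR|cv2.WARP_INVERSE_MAP))
for o,n in zip(out,"ab"): cv2.imwrite(f"pics/top_{n}.png",o[:,:,::-1])
E
```

```text
(no output)
```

View pics/top_b.png

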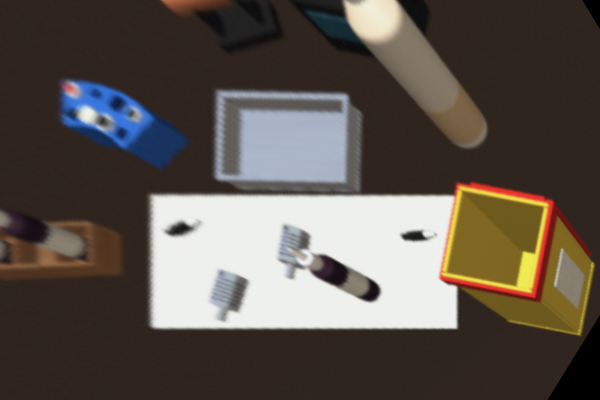

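```bash
python3 - <<'E'
from h import *
D={n:pickle.load(open(n+".pkl","rb")) for n in("scene","side")}
R={"cartA":(.535,.58,.13,.22),"cartB":(.515,.58,-.23,-.13),"gripA":(.41,.50,.065,.125),"gripB":(.49,.57,-.03,.03)}
for k,(x0,x1,y0,y1) in R.items():
  for n,d in D.items():
    W=pts(d);in_=(W[...,0]>x0)&(W[...,0]<x1)&(W[...,1]>y0)&(W[...,1]<y1)
    z0=np.median(W[...,2][in_&(d["pixels"].min(-1)>150)&(W[...,2]<.006)])
    p=W[in_&(W[...,2]>z0+.004)]
    hull=p[:,:2].astype(np.float32)
    (c,s,a)=cv2.minAreaRect(hull); vx,vy,_,_=cv2.fitLine(hull,cv2.DIST_L2,0,.01,.01).ravel()
    t=(hull-hull.mean(0))@[vx,vy];
    print(k,n,len(p),"z0",z0.round(4),"ztop",np.percentile(p[:,2],95).round(4),"rect",np.round(c,4),np.round(s,4),round(a,1),"mean",hull.mean(0).round(4),"ang",np.degrees(np.arctan2(vy,vx)).round(1),"ext",t.min().round(3),t.max().round(3))
# boxes: rims
def rim(n,x0,x1,y0,y1,z0,z1):
    d=D[n];W=pts(d);m=(W[...,0]>x0)&(W[...,0]<x1)&(W[...,1]>y0)&(W[...,1]<y1)&(W[...,2]>z0)&(W[...,2]<z1)
    p=W[m][:,:2].astype(np.float32);print("rim",n,len(p),[np.round(q,3) for q in cv2.minAreaRect(p)])
for n in D:
    rim(n,.38,.56,-.46,-.3,.107,.122); rim(n,.59,.77,-.11,.12,.017,.03); rim(n,.47,.57,.26,.47,.02,.032)
    rim(n,.43,.50,-.13,-.07,.01,.06)
    rim(n,.64,.76,.16,.31,.03,.05)
    rim(n,.64,.78,-.3,-.2,.02,.10); rim(n,.60,.78,-.3,-.15,.17,.22)
E
```

```text
cartA scene 49 z0 0.0003 ztop 0.0127 rect [0.5617 0.1743] [0.0097 0.0519] 25.1 mean [0.5634 0.1726] ang -66.5 ext -0.028 0.024
cartA side 66 z0 0.0028 ztop 0.0147 rect [0.5571 0.1716] [0.0103 0.0489] 23.7 mean [0.5567 0.1713] ang -63.6 ext -0.024 0.024
cartB scene 45 z0 0.0002 ztop 0.0127 rect [ 0.5495 -0.1692] [0.0112 0.0277] 8.0 mean [ 0.55   -0.1697] ang -86.7 ext -0.015 0.014
cartB side 125 z0 0.0023 ztop 0.0144 rect [ 0.5457 -0.18  ] [0.012 0.051] 6.1 mean [ 0.5442 -0.1804] ang -83.1 ext -0.026 0.025
gripA scene 138 z0 0.0 ztop 0.0245 rect [0.4536 0.0988] [0.0241 0.0751] 73.9 mean [0.4686 0.093 ] ang -14.2 ext -0.054 0.022
gripA side 310 z0 0.0026 ztop 0.0266 rect [0.4498 0.0958] [0.0237 0.0716] 73.5 mean [0.4538 0.0912] ang -21.7 ext -0.041 0.03
gripB scene 169 z0 0.0002 ztop 0.0248 rect [ 5.276e-01 -3.000e-04] [0.025  0.0558] 81.4 mean [ 0.5338 -0.0028] ang -5.8 ext -0.034 0.021
gripB side 272 z0 0.0025 ztop 0.0267 rect [ 0.52   -0.0035] [0.0266 0.0609] 67.5 mean [ 0.5221 -0.0054] ang -16.0 ext -0.033 0.028
rim scene 754 [array([ 0.468, -0.374]), array([0.118, 0.129]), np.floa
[... 367 characters left out ...]
-0.25]), array([0.062, 0.032]), np.float64(76.942)]
rim scene 93 [array([ 0.696, -0.252]), array([0.046, 0.007]), np.float64(19.375)]
rim side 2671 [array([ 0.466, -0.375]), array([0.12 , 0.125]), np.float64(79.122)]
rim side 756 [array([0.678, 0.007]), array([0.193, 0.13 ]), np.float64(88.64)]
rim side 366 [array([0.518, 0.367]), array([0.063, 0.185]), np.float64(2.48)]
rim side 398 [array([ 0.46 , -0.108]), array([0.018, 0.033]), np.float64(59.009)]
rim side 509 [array([0.699, 0.241]), array([0.133, 0.071]), np.float64(68.916)]
rim side 1314 [array([ 0.699, -0.256]), array([0.037, 0.063]), np.float64(37.416)]
rim side 139 [array([ 0.698, -0.257]), array([0.058, 0.02 ]), np.float64(24.822)]
```

The rectified side view agrees with the depth numbers: cartridge B's clear tip points to -y, cartridge A's to -y/+x, and the grip stems point to -x. Now I'll refine the grips and bottle, and write the move helper.

```bash
cat >> h.py <<'E'
from scipy.spatial.transform import Rotation as Ro
def go(x,y,z,head=None):
    "shift/turn in tool axes from the measured pose to a TCP target (tool y heading in deg)"
    from rig import readout
    s=readout.state();R=Ro.from_quat(s["ee_rot"]).as_matrix();p=s["tcp_pos"]
    h=np.degrees(np.arctan2(R[1,1],R[0,1]))
    tr=0 if head is None else -((head-h+90)%180-90)
    q=s["joint_pos"]
    print("tcp",p.round(4),"head",h.round(1),"t",round(s["t"],2),"w",round(s["grip_width"],3),"gf",round(s["grasp_force"],1),"q6",q[5].round(2))
    print(" shift mm",(R.T@(np.array([x,y,z])-p)*1000).round(1),"turn",np.radians(tr).round(3))
E
python3 - <<'E'
from h import *
D={n:pickle.load(open(n+".pkl","rb")) for n in("scene","side")}
for n,d in D.items():
    W=pts(d);X,Y,Z=W[...,0],W[...,1],W[...,2]
    for k,b in {"A":(.40,.505,.065,.125),"B":(.475,.58,-.03,.03)}.items():
        m=(X>b[0])&(X<b[1])&(Y>b[2])&(Y<b[3])&(Z>.018 if n=="scene" else Z>.0205)&(Z<.04)
        p=W[m][:,:2].astype(np.float32)
        print(n,k,len(p),[np.round(q,4) for q in cv2.minAreaRect(p)], p.mean(0).round(4))
    for z0,z1 in((.01,.06),(.074,.1)):
        m=(np.hypot(X-.468,Y+.105)<.04)&(Z>z0)&(Z<z1);p=W[m]
        A=np.c_[2*p[:,:2],np.ones(len(p))];s=np.linalg.lstsq(A,(p[:,:2]**2).sum(1),rcond=None)[0]
        print(n,"bottle",len(p),"circ",s[:2].round(4),"r",np.sqrt(s[2]+s[0]**2+s[1]**2).round(4),"mean",p.mean(0).round(4))
go(.547,-.178,.28,7)
E
```

```text
scene A 81 [array([0.4637, 0.0963]), array([0.0218, 0.0548]), np.float64(77.568)] [0.4649 0.0952]
scene B 98 [array([ 0.5272, -0.0006]), array([0.0199, 0.0548]), np.float64(78.7411)] [ 0.5284 -0.0016]
scene bottle 216 circ [ 0.4692 -0.0989] r 0.0155 mean [ 0.4797 -0.1025  0.0358]
scene bottle 43 circ [ 0.4695 -0.0993] r 0.0065 mean [ 0.4704 -0.0996  0.0794]
side A 142 [array([0.4589, 0.0937]), array([0.0235, 0.0514]), np.float64(75.36)] [0.4581 0.0927]
side B 151 [array([ 0.5236, -0.0042]), array([0.0207, 0.0529]), np.float64(80.0463)] [ 0.5237 -0.0036]
side bottle 398 circ [ 0.4655 -0.1   ] r 0.0159 mean [ 0.4596 -0.1105  0.0359]
side bottle 97 circ [ 0.4647 -0.1011] r 0.0071 mean [ 0.4641 -0.1026  0.081 ]
tcp [0.211  0.6146 0.4037] head 71.0 t 0.1 w 0.999 gf 0.0 q6 -0.17
 shift mm [-575.2 -640.2  124.6] turn 1.118
```

Request:
{"fn": "drive_tool", "kwargs": {
  "commands": [
    [[-575, -640, 80, 1.118, 0.4], [-575, -640, 80, 1.118, 0.4], [-575, -640, 80, 1.118, 0.4], [-575, -640, 80, 1.118, 0.4], [-575, -640, 80, 1.118, 0.4], [-575, -640, 80, 1.118, 0.4], [-575, -640, 80, 1.118, 0.4], [-575, -640, 80, 1.118, 0.4], [-575, -640, 80, 1.118, 0.4], [-575, -640, 80, 1.118, 0.4], [-575, -640, 80, 1.118, 0.4], [-575, -640, 80, 1.118, 0.4]]
  ]
}}

```text
t: 1.1
tcp_pos: [0.4055, 0.1545, 0.3581]
ee_rot: [0.663, 0.749, 0.0, 0.0]
force: [1.0, 0.4, 0.2]
grip_width: 0.601
grasp_force: 0.0
```

```bash
python3 -c "
from h import *
go(.547,-.178,.30,7)"
```

```text
tcp [0.4055 0.1545 0.3581] head 7.0 t 1.1 w 0.601 gf 0.0 q6 -0.02
 shift mm [-347.3   99.9   58.1] turn 0.0
```

Request:
{"fn": "drive_tool", "kwargs": {
  "commands": [
    [[-347, 100, 58, 0, 0.4], [-347, 100, 58, 0, 0.4], [-347, 100, 58, 0, 0.4], [-347, 100, 58, 0, 0.4], [-347, 100, 58, 0, 0.4], [-347, 100, 58, 0, 0.4], [-347, 100, 58, 0, 0.4], [-347, 100, 58, 0, 0.4], [-347, 100, 58, 0, 0.4], [-347, 100, 58, 0, 0.4], [-347, 100, 58, 0, 0.4]]
  ]
}}

```text
t: 2.02
tcp_pos: [0.547, -0.1772, 0.2994]
ee_rot: [0.664, 0.748, -0.0, -0.001]
force: [-0.4, 0.6, 0.4]
grip_width: 0.604
grasp_force: 0.0
```

```bash
python3 - <<'E'
from h import *
from rig import cams
d=cams.read_camera("wrist");pickle.dump(d,open("w1.pkl","wb"))
cv2.imwrite("pics/w1.png",d["pixels"][:,:,::-1])
W=pts(d);X,Y,Z=W[...,0],W[...,1],W[...,2]
print("campos",-d["R"].T@d["t"])
m=(abs(X-.547)<.04)&(abs(Y+.178)<.05)&(Z>.004)&(Z<.03);p=W[m]
print(len(p),p.mean(0),[np.round(q,4) for q in cv2.minAreaRect(p[:,:2].astype(np.float32))] if len(p) else "")
go(.547,-.178,.20,7)
E
```

```text
campos [ 0.53865931 -0.11150536  0.26989484]
691 [ 0.54577744 -0.17641818  0.01129106] [array([ 0.557 , -0.1858]), array([0.0526, 0.0859]), np.float64(4.5407)]
tcp [ 0.5467 -0.176   0.2997] head 6.9 t 2.07 w 0.602 gf 0.0 q6 -0.63
 shift mm [-2.2  0.1 99.7] turn -0.001
```

View pics/w1.png

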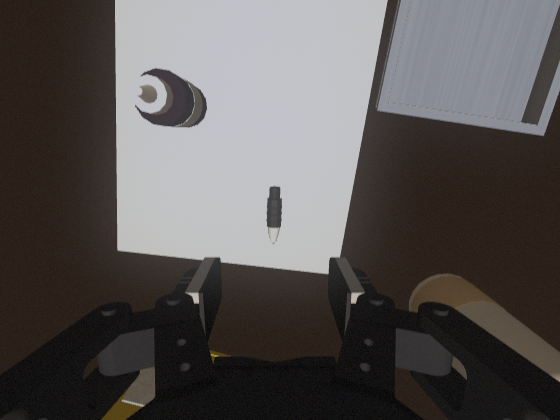

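The wrist view shows cartridge B's barrel at (274,211), from about (274,196) to (273,227), tip at (272,243), between the open fingers. The bottle is at (170,97).

```bash
python3 - <<'E'
from h import *
d=pickle.load(open("w1.pkl","rb"))
g=d["pixels"].max(-1)[175:250,250:300];m=(g<110).astype(np.uint8)
k,l,s,c=cv2.connectedComponentsWithStats(m);i=1+np.argmax(s[1:,4]);v,u=np.nonzero(l==i);u+=250;v+=175
P=np.array([ray(d,a,b,.006)[:2] for a,b in zip(u,v)]).astype(np.float32)
c,sz,a=cv2.minAreaRect(P);print(c,sz,a)
for q in((274,196),(273,227),(272,243)):print(ray(d,*q,.006).round(4))
W=pts(d);print("paper z",np.median(W[175:250,300:330,2]),"cart top z",np.percentile(W[200:222,270:278,2],[50,90]))
E
```

```text
(0.5454716086387634, -0.17315231263637543) (0.012020112946629524, 0.03509058430790901) 6.498435020446777
[ 0.5443 -0.1634  0.006 ]
[ 0.5467 -0.1907  0.006 ]
[ 0.5475 -0.2054  0.006 ]
paper z nan cart top z [0.0131966  0.01421469]
```

Request:
{"fn": "drive_tool", "kwargs": {
  "commands": [
    [[-2, 0, 40, 0, 0.4], [-2, 0, 80, 0, 0.4], [-2, 0, 105, 0, 0.4], [-2, 0, 118, 0, 0.4], [-2, 0, 123, 0, 0.4], [-2, 0, 123, 0, 0.4], [-2, 0, 123, 0, 1], [-2, 0, 123, 0, 1], [-2, 0, 123, 0, 1], [-2, 0, 123, 0, 1], [-2, 0, 123, 0, 1], [-2, 0, 123, 0, 1]]
  ],
  "squeeze": 40
}}

```text
t: 3.07
tcp_pos: [0.5481, -0.1782, 0.1793]
ee_rot: [0.663, 0.749, 0.0, 0.001]
force: [0.4, 1.2, 6.9]
grip_width: 0.117
grasp_force: 39.8
```

Request:
{"fn": "drive_tool", "kwargs": {
  "commands": [
    [[0, 0, -40, 0, 1], [0, 0, -80, 0, 1], [0, 0, -120, 0, 1], [0, 0, -145, 0, 1], [-30, -18, -145, 0, 1], [-60, -36, -145, 0, 1], [-95, -56, -145, 0, 1], [-130, -76, -145, 0, 1], [-165, -96, -145, 0, 1], [-184, -108, -145, 0, 1], [-184, -108, -145, 0, 1], [-184, -108, -145, 0, 1]]
  ]
}}

```text
t: 4.07
tcp_pos: [0.4618, -0.3746, 0.3227]
ee_rot: [0.664, 0.748, 0.0, 0.0]
force: [-0.1, -0.0, 0.0]
grip_width: 0.118
grasp_force: 39.1
```

```bash
python3 -c "
from h import *
go(.463,-.374,.285,-11)"
```

```text
tcp [ 0.4618 -0.3746  0.3227] head 6.8 t 4.07 w 0.118 gf 39.1 q6 -0.99
 shift mm [ 0.4  1.3 37.7] turn 0.311
```

Lower, align with the tub's walls, and release with a small opening. Then rise.

Request:
{"fn": "drive_tool", "kwargs": {
  "commands": [
    [[0, 1, 10, 0.12, 1], [0, 1, 20, 0.24, 1], [0, 1, 35, 0.31, 1], [0, 1, 40, 0.31, 1], [0, 1, 40, 0.31, 0.6], [0, 1, 40, 0.31, 0.6], [0, 1, 40, 0.31, 0.6], [0, 1, 40, 0.31, 0.6], [0, 1, 0, 0.31, 0.6], [0, 1, 0, 0.31, 0.6]]
  ]
}}

```text
t: 4.9
tcp_pos: [0.4648, -0.3748, 0.3293]
ee_rot: [0.77, 0.638, 0.0, 0.005]
force: [0.9, -1.2, 1.9]
grip_width: 0.398
grasp_force: 0.0
```

```bash
python3 - <<'E'
from h import *
from rig import cams
d=cams.read_camera("side")
cv2.imwrite("pics/s1.png",cv2.resize(d["pixels"][260:420,270:430,::-1],None,fx=3,fy=3))
go(.559,.174,.32,25.5)
E
```

```text
tcp [ 0.4646 -0.3746  0.3276] head -10.7 t 4.95 w 0.401 gf 0.0 q6 -0.68
 shift mm [556.7  -9.5   4.2] turn -0.632
```

View pics/s1.png

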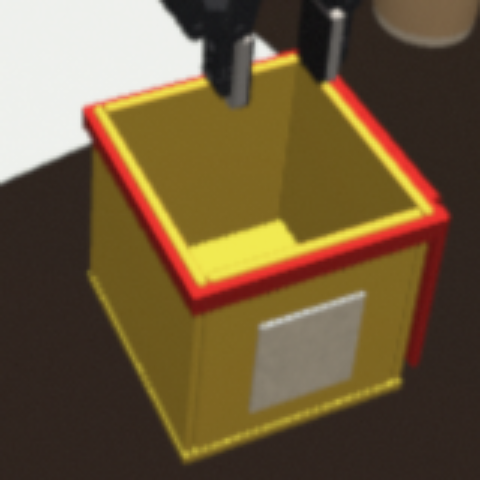

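The fingers are empty and clear of the tub. The floor near the hidden wall can't be seen from here, so I'll check with the wrist camera later. Going to cartridge A.

Request:
{"fn": "drive_tool", "kwargs": {
  "commands": [
    [[557, -10, 4, -0.63, 0.4], [557, -10, 4, -0.63, 0.4], [557, -10, 4, -0.63, 0.4], [557, -10, 4, -0.63, 0.4], [557, -10, 4, -0.63, 0.4], [557, -10, 4, -0.63, 0.4], [557, -10, 4, -0.63, 0.4], [557, -10, 4, -0.63, 0.4], [557, -10, 4, -0.63, 0.4], [557, -10, 4, -0.63, 0.4], [557, -10, 4, -0.63, 0.4], [557, -10, 4, -0.63, 0.4]]
  ]
}}

```text
t: 5.95
tcp_pos: [0.548, 0.1215, 0.3192]
ee_rot: [0.535, 0.845, 0.0, 0.0]
force: [0.5, -0.0, 0.1]
grip_width: 0.598
grasp_force: 0.0
```

```bash
python3 -c "
from h import *
go(.559,.174,.30,25.5)"
```

```text
tcp [0.548  0.1215 0.3192] head 25.4 t 5.95 w 0.598 gf 0.0 q6 -0.43
 shift mm [42.7 32.4 19.2] turn -0.003
```

Request:
{"fn": "drive_tool", "kwargs": {
  "commands": [
    [[42, 32, 19, 0, 0.4], [42, 32, 19, 0, 0.4], [42, 32, 19, 0, 0.4], [42, 32, 19, 0, 0.4]]
  ]
}}

```text
t: 6.28
tcp_pos: [0.5588, 0.1713, 0.2994]
ee_rot: [0.534, 0.845, -0.0, -0.0]
force: [0.2, 0.3, 0.3]
grip_width: 0.6
grasp_force: 0.0
```

```bash
cat >> h.py <<'E'
def blob(d,x,y,r,h,thr=110,save=None):
    "dark blob on the paper nearest world (x,y): centre, size, angle on the plane z=h"
    p=d["R"]@np.array([x,y,h])+d["t"];u0,v0=(int(d["fx"]*p[0]/p[2]+d["cx"]),int(d["fy"]*p[1]/p[2]+d["cy"]))
    x0,y0=max(u0-r,0),max(v0-r,0)
    m=(d["pixels"].max(-1)[y0:v0+r,x0:u0+r]<thr).astype(np.uint8)
    k,l,s,c=cv2.connectedComponentsWithStats(m)
    for i in range(1,k):
        if s[i,4]<80: continue
        v,u=np.nonzero(l==i);P=np.array([ray(d,a+x0,b+y0,h)[:2] for a,b in zip(u,v)]).astype(np.float32)
        print("blob",(c[i]+[x0,y0]).round(),s[i,4],[np.round(q,4) for q in cv2.minAreaRect(P)],"ends",ray(d,*(u[v.argmin()]+x0,v.min()+y0),h).round(4),ray(d,*(u[v.argmax()]+x0,v.max()+y0),h).round(4))
E
python3 - <<'E'
from h import *
from rig import cams
d=cams.read_camera("wrist");blob(d,.559,.174,40,.006)
go(.5585,.1748,.176,25.5)
E
```

```text
blob [276. 203.] 529 [array([0.5551, 0.1786]), array([0.012 , 0.0348]), np.float64(25.7806)] ends [0.5447 0.1929 0.006 ] [0.5587 0.1611 0.006 ]
tcp [0.559  0.1704 0.2999] head 25.3 t 6.33 w 0.601 gf 0.0 q6 -0.34
 shift mm [  4.2   1.4 123.9] turn -0.003
```

Request:
{"fn": "drive_tool", "kwargs": {
  "commands": [
    [[4, 0, 40, 0, 0.4], [4, 0, 80, 0, 0.4], [4, 0, 105, 0, 0.4], [4, 0, 118, 0, 0.4], [4, 0, 123, 0, 0.4], [4, 0, 123, 0, 0.4], [4, 0, 123, 0, 1], [4, 0, 123, 0, 1], [4, 0, 123, 0, 1], [4, 0, 123, 0, 1], [4, 0, 123, 0, 1]]
  ],
  "squeeze": 40
}}

```text
t: 7.25
tcp_pos: [0.5583, 0.1747, 0.1787]
ee_rot: [0.535, 0.845, 0.001, 0.001]
force: [-0.9, -0.4, 6.9]
grip_width: 0.125
grasp_force: 40.7
```

Request:
{"fn": "drive_tool", "kwargs": {
  "commands": [
    [[0, 0, -40, 0, 1], [0, 0, -80, 0, 1], [0, 0, -120, 0, 1], [0, 0, -150, 0, 1], [0, 0, -150, 0, 1]]
  ]
}}

```text
t: 7.67
tcp_pos: [0.5594, 0.1751, 0.3355]
ee_rot: [0.535, 0.845, 0.005, 0.006]
force: [0.9, -0.2, 1.0]
grip_width: 0.119
grasp_force: 39.8
```

```bash
python3 -c "
from h import *
go(.463,-.374,.33,-11)"
```

```text
tcp [0.5594 0.1751 0.3355] head 25.4 t 7.67 w 0.119 gf 39.8 q6 -0.33
 shift mm [-454.9 -322.3    3.2] turn 0.634
```

Request:
{"fn": "drive_tool", "kwargs": {
  "commands": [
    [[-455, -322, 3, 0.634, 1], [-455, -322, 3, 0.634, 1], [-455, -322, 3, 0.634, 1], [-455, -322, 3, 0.634, 1], [-455, -322, 3, 0.634, 1], [-455, -322, 3, 0.634, 1], [-455, -322, 3, 0.634, 1], [-455, -322, 3, 0.634, 1], [-455, -322, 3, 0.634, 1], [-455, -322, 3, 0.634, 1], [-455, -322, 3, 0.634, 1], [-455, -322, 3, 0.634, 1]]
  ]
}}

```text
t: 8.67
tcp_pos: [0.4699, -0.3196, 0.3239]
ee_rot: [0.772, 0.636, 0.0, 0.0]
force: [0.6, 0.0, 0.3]
grip_width: 0.12
grasp_force: 39.8
```

```bash
python3 -c "
from h import *
go(.463,-.374,.33,-11)"
```

```text
tcp [ 0.4699 -0.3196  0.3239] head -11.0 t 8.67 w 0.12 gf 39.8 q6 -0.6
 shift mm [-54.7   3.6  -6.1] turn -0.0
```

Request:
{"fn": "drive_tool", "kwargs": {
  "commands": [
    [[-30, 2, -4, 0, 1], [-55, 3, -4, 0, 1], [-55, 3, 20, 0, 1], [-55, 3, 40, 0, 1], [-55, 3, 40, 0, 1], [-55, 3, 40, 0, 0.6], [-55, 3, 40, 0, 0.6], [-55, 3, 40, 0, 0.6], [-55, 3, 40, 0, 0.6], [-55, 3, 0, 0, 0.6], [-20, 3, -40, 0, 0.3], [0, 3, -60, 0, 0.3]]
  ]
}}

```text
t: 9.67
tcp_pos: [0.4738, -0.3186, 0.3871]
ee_rot: [0.772, 0.635, 0.0, 0.001]
force: [0.6, -0.1, 0.5]
grip_width: 0.671
grasp_force: 0.0
```

```bash
python3 - <<'E'
from h import *
from rig import cams
d=cams.read_camera("wrist");cv2.imwrite("pics/w2.png",d["pixels"][:,:,::-1])
go(.463,-.374,.36,-11)
E
```

```text
tcp [ 0.4758 -0.3151  0.3936] head -10.9 t 9.72 w 0.702 gf 0.0 q6 -0.6
 shift mm [-60.1  -1.8  33.9] turn 0.002
```

View pics/w2.png

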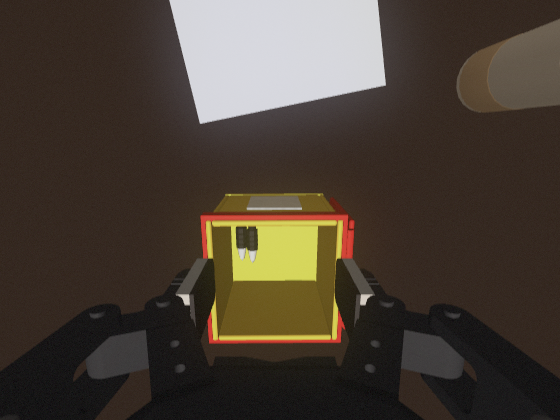

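Both cartridges lie on the tub floor at (242,238) and (252,242). Now to grip B.

```bash
python3 -c "
from h import *
go(.525,-.002,.31,79.5)"
```

```text
tcp [ 0.4758 -0.3151  0.3936] head -10.9 t 9.72 w 0.702 gf 0.0 q6 -0.6
 shift mm [317.1 -11.6  82.2] turn 1.565
```

Request:
{"fn": "drive_tool", "kwargs": {
  "commands": [
    [[317, -12, 60, -1.578, 0.2], [317, -12, 60, -1.578, 0.2], [317, -12, 60, -1.578, 0.2], [317, -12, 60, -1.578, 0.2], [317, -12, 60, -1.578, 0.2], [317, -12, 60, -1.578, 0.2], [317, -12, 60, -1.578, 0.2], [317, -12, 60, -1.578, 0.2], [317, -12, 60, -1.578, 0.2], [317, -12, 60, -1.578, 0.2], [317, -12, 60, -1.578, 0.2], [317, -12, 60, -1.578, 0.2]]
  ]
}}

```text
t: 10.72
tcp_pos: [0.5226, -0.0043, 0.3251]
ee_rot: [0.127, 0.992, -0.0, 0.001]
force: [-0.1, 0.1, 0.8]
grip_width: 0.801
grasp_force: 0.0
```

Request:
{"fn": "drive_tool", "kwargs": {
  "commands": [
    [[0, 0, 20, -0.06, 0.2], [0, 0, 20, -0.06, 0.2], [0, 0, 20, -0.06, 0.2]]
  ]
}}

```text
t: 10.97
tcp_pos: [0.5221, -0.0047, 0.3039]
ee_rot: [0.102, 0.995, 0.0, -0.001]
force: [-1.2, 0.5, -0.5]
grip_width: 0.799
grasp_force: 0.0
```

```bash
python3 - <<'E'
from h import *
from rig import cams
d=cams.read_camera("wrist");pickle.dump(d,open("w3.pkl","wb"));cv2.imwrite("pics/w3.png",d["pixels"][:,:,::-1])
go(.525,-.002,.178,79.5)
W=pts(d);X,Y,Z=W[...,0],W[...,1],W[...,2]
for c in((.525,-.002),(.461,.095)):
    m=(np.hypot(X-c[0],Y-c[1])<.05)&(Z>.018)&(Z<.03);p=W[m][:,:2].astype(np.float32)
    if len(p)>20: print(len(p),p.mean(0),[np.round(q,4) for q in cv2.minAreaRect(p)])
E
```

```text
tcp [ 0.5225 -0.0048  0.3047] head 78.3 t 11.02 w 0.799 gf 0.0 q6 -1.59
 shift mm [ -1.9   3.3 126.7] turn -0.021
1764 [5.2246237e-01 3.5058148e-04] [array([0.514 , 0.0018]), array([0.0239, 0.0719]), np.float64(80.3671)]
2256 [0.45758322 0.09502988] [array([0.45  , 0.0989]), array([0.0245, 0.071 ]), np.float64(71.9757)]
```

View pics/w3.png

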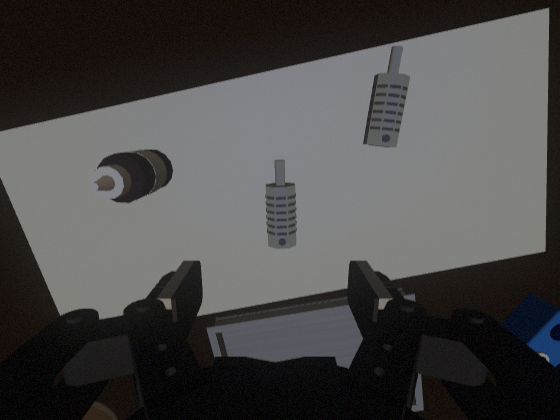

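Wrist view: grip B's barrel is at (282,215) with its stem up, at (280,172). Grip A is at (387,108) and the bottle at (135,175). The closing line misses grip B by about 5 mm in y, so I'll correct and grasp.

Request:
{"fn": "drive_tool", "kwargs": {
  "commands": [
    [[0, 5, 40, -0.035, 0.2], [0, 5, 80, -0.035, 0.2], [0, 5, 110, -0.035, 0.2], [0, 5, 122, -0.035, 0.2], [0, 5, 127, -0.035, 0.2], [0, 5, 127, -0.035, 0.2], [0, 5, 127, -0.035, 1], [0, 5, 127, -0.035, 1], [0, 5, 127, -0.035, 1], [0, 5, 127, -0.035, 1], [0, 5, 127, -0.035, 1], [0, 5, 127, -0.035, 1]]
  ],
  "squeeze": 60
}}

```text
t: 12.02
tcp_pos: [0.5244, -0.0002, 0.1789]
ee_rot: [0.084, 0.996, -0.0, 0.002]
force: [-1.8, -0.1, 6.5]
grip_width: 0.261
grasp_force: 59.5
```

Request:
{"fn": "drive_tool", "kwargs": {
  "commands": [
    [[0, 0, -30, 0, 1], [0, 0, -60, 0, 1], [0, 0, -80, 0, 1], [0, 0, -80, 0, 1]]
  ]
}}

```text
t: 12.35
tcp_pos: [0.5253, -0.0004, 0.2623]
ee_rot: [0.084, 0.996, -0.001, 0.005]
force: [1.6, -0.1, 0.4]
grip_width: 0.262
grasp_force: 59.5
```

```bash
python3 -c "
from h import *
go(.675,-.037,.26,89)"
```

```text
tcp [ 5.253e-01 -4.000e-04  2.623e-01] head 80.4 t 12.35 w 0.262 gf 59.5 q6 -1.62
 shift mm [-153.7  -11.1    3.8] turn -0.15
```

Request:
{"fn": "drive_tool", "kwargs": {
  "commands": [
    [[-40, -2, 0, -0.1, 1], [-80, -4, 0, -0.15, 1], [-120, -7, 0, -0.15, 1], [-150, -9, 0, -0.15, 1], [-166, -9, 0, -0.15, 1], [-166, -9, 0, -0.15, 1], [-166, -9, 0, -0.15, 1]]
  ]
}}

```text
t: 12.93
tcp_pos: [0.6854, -0.0367, 0.2556]
ee_rot: [0.009, 1.0, 0.0, -0.001]
force: [0.1, -0.1, -1.3]
grip_width: 0.268
grasp_force: 59.4
```

```bash
python3 - <<'E'
from h import *
from rig import cams
go(.688,-.037,.183,89)
d=cams.read_camera("wrist")
W=pts(d);X,Y,Z=W[...,0],W[...,1],W[...,2]
m=(X>.59)&(X<.78)&(Y>-.12)&(Y<.13)&(Z>.018)&(Z<.026)
p=W[m][:,:2];print(len(p),p.min(0),p.max(0))
E
```

```text
tcp [ 0.6854 -0.0367  0.2556] head 89.0 t 12.93 w 0.268 gf 59.4 q6 -1.77
 shift mm [-2.8 -0.3 72.6] turn -0.0
8928 [ 0.61170054 -0.08929459] [0.74416451 0.10147207]
```

Request:
{"fn": "drive_tool", "kwargs": {
  "commands": [
    [[-2, 0, 30, 0, 1], [-2, 0, 50, 0, 1], [-2, 0, 62, 0, 1], [-2, 0, 68, 0, 1], [-2, 0, 71, 0, 1], [-2, 0, 73, 0, 1], [-2, 0, 73, 0, 1]]
  ]
}}

```text
t: 13.57
tcp_pos: [0.6879, -0.0367, 0.185]
ee_rot: [0.009, 1.0, -0.0, 0.001]
force: [-0.0, 0.5, -1.6]
grip_width: 0.262
grasp_force: 59.4
```

Request:
{"fn": "drive_tool", "kwargs": {
  "commands": [
    [[0, 0, 1, 0, 1], [0, 0, 2, 0, 1], [0, 0, 2.5, 0, 1], [0, 0, 2.5, 0, 1]]
  ]
}}

```text
t: 13.9
tcp_pos: [0.6878, -0.0367, 0.1821]
ee_rot: [0.009, 1.0, -0.0, 0.0]
force: [-0.1, -0.3, -0.9]
grip_width: 0.259
grasp_force: 59.6
```

Down on the floor to within about a millimetre. Release and rise.

Request:
{"fn": "drive_tool", "kwargs": {
  "commands": [
    [[0, 0, 0, 0, 0.65], [0, 0, 0, 0, 0.62], [0, 0, 0, 0, 0.6], [0, 0, 0, 0, 0.6], [0, 0, -30, 0, 0.6], [0, 0, -60, 0, 0.6], [0, 0, -100, 0, 0.4], [0, 0, -120, 0, 0.2], [0, 0, -120, 0, 0.2]]
  ]
}}

```text
t: 14.65
tcp_pos: [0.6895, -0.037, 0.3092]
ee_rot: [0.009, 1.0, -0.001, 0.006]
force: [0.1, -0.7, 0.8]
grip_width: 0.792
grasp_force: 0.0
```

```bash
python3 - <<'E'
from h import *
from rig import cams
d=cams.read_camera("wrist")
W=pts(d);X,Y,Z=W[...,0],W[...,1],W[...,2]
m=(np.hypot(X-.68,Y+.037)<.045)&(Z>.021)&(Z<.06);p=W[m]
print(len(p),np.median(p,0),[np.round(q,4) for q in cv2.minAreaRect(p[:,:2].astype(np.float32))])
go(.4595,.0958,.31,74)
E
```

```text
1766 [ 0.68514067 -0.03698932  0.02707009] [array([ 0.68  , -0.0534]), array([0.0571, 0.0653]), np.float64(89.1511)]
tcp [ 0.6887 -0.0369  0.3058] head 89.0 t 14.7 w 0.795 gf 0.0 q6 -1.77
 shift mm [231.5 128.6  -6.1] turn 0.262
```

Grip B's top is at 27 mm, so it lies flat on the floor. Now to grip A.

Request:
{"fn": "drive_tool", "kwargs": {
  "commands": [
    [[231, 128, -6, 0.26, 0.2], [231, 128, -6, 0.26, 0.2], [231, 128, -6, 0.26, 0.2], [231, 128, -6, 0.26, 0.2], [231, 128, -6, 0.26, 0.2], [231, 128, -6, 0.26, 0.2], [231, 128, -6, 0.26, 0.2], [231, 128, -6, 0.26, 0.2], [231, 128, -6, 0.26, 0.2]]
  ]
}}

```text
t: 15.45
tcp_pos: [0.4583, 0.0957, 0.3066]
ee_rot: [0.138, 0.99, -0.0, -0.001]
force: [0.3, 0.1, 0.1]
grip_width: 0.798
grasp_force: 0.0
```

```bash
python3 - <<'E'
from h import *
from rig import cams
d=cams.read_camera("wrist")
W=pts(d);X,Y,Z=W[...,0],W[...,1],W[...,2]
m=(np.hypot(X-.455,Y-.096)<.055)&(Z>.012)&(Z<.03);p=W[m][:,:2].astype(np.float32)
c,s,a=cv2.minAreaRect(p);print(len(p),c,s,a)
h=a if s[0]<s[1] else a+90
h=(h+90)%180-90;ax=np.radians(h-90);o=np.array(c)+.010*np.array([np.cos(ax),np.sin(ax)]);print("head",h,"origin",o)
go(*o,.178,h)
E
```

```text
2037 (0.44930943846702576, 0.0996541678905487) (0.02510240487754345, 0.07196137309074402) 71.76544189453125
head 71.76544189453125 origin [0.45880727 0.09652509]
tcp [0.4592 0.0952 0.3071] head 74.1 t 15.5 w 0.8 gf 0.0 q6 -1.33
 shift mm [  0.7   1.2 129.1] turn 0.041
```

Request:
{"fn": "drive_tool", "kwargs": {
  "commands": [
    [[1, 1, 40, 0.04, 0.2], [1, 1, 80, 0.04, 0.2], [1, 1, 110, 0.04, 0.2], [1, 1, 123, 0.04, 0.2], [1, 1, 129, 0.04, 0.2], [1, 1, 129, 0.04, 0.2], [1, 1, 129, 0.04, 1], [1, 1, 129, 0.04, 1], [1, 1, 129, 0.04, 1], [1, 1, 129, 0.04, 1], [1, 1, 129, 0.04, 1], [1, 1, 129, 0.04, 1]]
  ],
  "squeeze": 60
}}

```text
t: 16.5
tcp_pos: [0.4592, 0.0966, 0.1801]
ee_rot: [0.158, 0.987, 0.0, 0.002]
force: [-1.1, -0.7, 6.1]
grip_width: 0.261
grasp_force: 59.4
```

Request:
{"fn": "drive_tool", "kwargs": {
  "commands": [
    [[0, 0, -30, 0, 1], [0, 0, -60, 0, 1], [0, 0, -80, 0, 1], [0, 0, -80, 0, 1]]
  ]
}}

```text
t: 16.83
tcp_pos: [0.4601, 0.0967, 0.2635]
ee_rot: [0.158, 0.987, 0.001, 0.005]
force: [-0.0, -0.9, 0.3]
grip_width: 0.261
grasp_force: 59.3
```

```bash
python3 -c "
from h import *
go(.688,.05,.26,89)"
```

```text
tcp [0.4601 0.0967 0.2635] head 71.8 t 16.83 w 0.261 gf 59.3 q6 -1.29
 shift mm [-231.1   26.8    5.8] turn -0.3
```

Request:
{"fn": "drive_tool", "kwargs": {
  "commands": [
    [[-40, 5, 0, -0.1, 1], [-80, 10, 0, -0.2, 1], [-120, 15, 0, -0.3, 1], [-160, 20, 0, -0.3, 1], [-200, 24, 0, -0.3, 1], [-231, 27, 0, -0.3, 1], [-231, 27, 0, -0.3, 1], [-231, 27, 0, -0.3, 1], [-231, 27, 0, -0.3, 1]]
  ]
}}

```text
t: 17.58
tcp_pos: [0.6852, 0.0503, 0.257]
ee_rot: [0.009, 1.0, 0.0, -0.001]
force: [-0.9, -0.6, -0.9]
grip_width: 0.257
grasp_force: 59.2
```

```bash
python3 -c "
from h import *
go(.688,.05,.184,89)"
```

```text
tcp [0.6852 0.0503 0.257 ] head 89.0 t 17.58 w 0.257 gf 59.2 q6 -1.64
 shift mm [-3.  -0.2 73. ] turn -0.0
```

Request:
{"fn": "drive_tool", "kwargs": {
  "commands": [
    [[-3, 0, 30, 0, 1], [-3, 0, 50, 0, 1], [-3, 0, 62, 0, 1], [-3, 0, 68, 0, 1], [-3, 0, 71, 0, 1], [-3, 0, 73, 0, 1], [-3, 0, 74, 0, 1], [-3, 0, 74, 0, 1]]
  ]
}}

```text
t: 18.25
tcp_pos: [0.6895, 0.05, 0.1857]
ee_rot: [0.009, 1.0, -0.0, 0.001]
force: [0.1, 0.6, -0.3]
grip_width: 0.258
grasp_force: 59.2
```

Request:
{"fn": "drive_tool", "kwargs": {
  "commands": [
    [[0, 0, 1, 0, 1], [0, 0, 2, 0, 1], [0, 0, 2.5, 0, 1], [0, 0, 2.5, 0, 1], [0, 0, 2.5, 0, 0.65], [0, 0, 2.5, 0, 0.62], [0, 0, 2.5, 0, 0.6], [0, 0, 2.5, 0, 0.6], [0, 0, -30, 0, 0.6], [0, 0, -60, 0, 0.6], [0, 0, -100, 0, 0.4], [0, 0, -130, 0, 0.2]]
  ]
}}

```text
t: 19.25
tcp_pos: [0.6893, 0.05, 0.3172]
ee_rot: [0.009, 1.0, -0.0, 0.001]
force: [1.5, 0.2, 1.2]
grip_width: 0.669
grasp_force: 0.0
```

```bash
python3 - <<'E'
from h import *
from rig import cams
d=cams.read_camera("wrist");cv2.imwrite("pics/w4.png",d["pixels"][:,:,::-1])
W=pts(d);X,Y,Z=W[...,0],W[...,1],W[...,2]
m=(np.hypot(X-.68,Y-.05)<.03)&(Z>.02)&(Z<.06);p=W[m];print(len(p),np.median(p,0))
go(.467,-.1,.34,30)
E
```

```text
1555 [0.68412606 0.04991313 0.0270383 ]
tcp [0.6912 0.05   0.3249] head 89.0 t 19.3 w 0.752 gf 0.0 q6 -1.64
 shift mm [ 221.3 -153.9  -17.9] turn 1.03
```

View pics/w4.png

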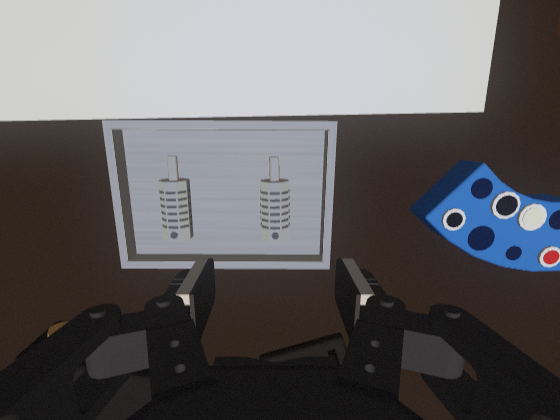

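Both grips lie flat and side by side in the tray, with barrels at (174,208) and (275,208). Now the bottle, closing along the rack's x.

Request:
{"fn": "drive_tool", "kwargs": {
  "commands": [
    [[221, -154, -15, 1.518, 0], [221, -154, -15, 1.518, 0], [221, -154, -15, 1.518, 0], [221, -154, -15, 1.518, 0], [221, -154, -15, 1.518, 0], [221, -154, -15, 1.518, 0], [221, -154, -15, 1.518, 0], [221, -154, -15, 1.518, 0], [221, -154, -15, 1.518, 0], [221, -154, -15, 1.518, 0], [221, -154, -15, 1.518, 0], [221, -154, -15, 1.518, 0]]
  ]
}}

```text
t: 20.3
tcp_pos: [0.4652, -0.1001, 0.3294]
ee_rot: [0.69, 0.723, -0.0, -0.0]
force: [-0.1, -0.3, 0.1]
grip_width: 0.995
grasp_force: 0.0
```

```bash
python3 - <<'E'
from h import *
from rig import cams
d=cams.read_camera("wrist")
W=pts(d);X,Y,Z=W[...,0],W[...,1],W[...,2]
for z0,z1 in((.015,.058),(.062,.1)):
    m=(np.hypot(X-.467,Y+.1)<.03)&(Z>z0)&(Z<z1);p=W[m]
    if len(p)<20: print(len(p));continue
    A=np.c_[2*p[:,:2],np.ones(len(p))];s=np.linalg.lstsq(A,(p[:,:2]**2).sum(1),rcond=None)[0]
    print(len(p),"circ",s[:2].round(4),"r",np.sqrt(s[2]+s[0]**2+s[1]**2).round(4),p.mean(0),p[:,2].max())
go(.467,-.1,.206,2)
E
```

```text
332 circ [ 0.4654 -0.0989] r 0.0169 [ 0.46468794 -0.08485342  0.03973217] 0.05795878635083476
1251 circ [ 0.4653 -0.0978] r 0.0105 [ 0.46514562 -0.09565567  0.07301488] 0.09431407167571329
tcp [ 0.4653 -0.1     0.3294] head 2.5 t 20.35 w 0.996 gf 0.0 q6 -0.49
 shift mm [-1.000e-01  1.700e+00  1.234e+02] turn 0.008
```

Request:
{"fn": "drive_tool", "kwargs": {
  "commands": [
    [[1, 0, 35, 0, 0], [1, 0, 70, 0, 0], [1, 0, 100, 0, 0], [1, 0, 117, 0, 0], [1, 0, 123, 0, 0], [1, 0, 123, 0, 0], [1, 0, 123, 0, 1], [1, 0, 123, 0, 1], [1, 0, 123, 0, 1], [1, 0, 123, 0, 1], [1, 0, 123, 0, 1], [1, 0, 123, 0, 1]]
  ],
  "squeeze": 40
}}

```text
t: 21.35
tcp_pos: [0.4659, -0.0993, 0.2079]
ee_rot: [0.688, 0.726, 0.0, 0.001]
force: [-1.9, 0.2, 6.9]
grip_width: 0.382
grasp_force: 39.8
```

Request:
{"fn": "drive_tool", "kwargs": {
  "commands": [
    [[0, 0, -40, 0, 1], [0, 0, -80, 0, 1], [0, 0, -120, 0, 1], [0, 0, -130, 0, 1], [0, 0, -130, 0, 1]]
  ]
}}

```text
t: 21.77
tcp_pos: [0.4665, -0.0995, 0.341]
ee_rot: [0.688, 0.726, 0.001, 0.004]
force: [-0.9, 0.1, -0.3]
grip_width: 0.383
grasp_force: 40.1
```

```bash
python3 -c "
from h import *
go(.519,.3675,.335,2.2)"
```

```text
tcp [ 0.4665 -0.0995  0.341 ] head 3.1 t 21.77 w 0.383 gf 40.1 q6 -0.5
 shift mm [463.5  77.2   4.6] turn 0.015
```

Request:
{"fn": "drive_tool", "kwargs": {
  "commands": [
    [[463, 77, 4, 0.015, 1], [463, 77, 4, 0.015, 1], [463, 77, 4, 0.015, 1], [463, 77, 4, 0.015, 1], [463, 77, 4, 0.015, 1], [463, 77, 4, 0.015, 1], [463, 77, 4, 0.015, 1], [463, 77, 4, 0.015, 1], [463, 77, 4, 0.015, 1], [463, 77, 4, 0.015, 1], [463, 77, 4, 0.015, 1], [463, 77, 4, 0.015, 1]]
  ]
}}

```text
t: 22.77
tcp_pos: [0.5166, 0.3717, 0.3298]
ee_rot: [0.692, 0.722, -0.001, -0.001]
force: [0.2, 0.5, -0.4]
grip_width: 0.381
grasp_force: 40.1
```

Request:
{"fn": "drive_tool", "kwargs": {
  "commands": [
    [[0, 0, 0, 0, 1], [0, 0, 0, 0, 1], [0, 0, 0, 0, 1]]
  ]
}}

```text
t: 23.02
tcp_pos: [0.5175, 0.3662, 0.331]
ee_rot: [0.694, 0.72, -0.001, -0.0]
force: [-0.6, 0.6, -0.9]
grip_width: 0.383
grasp_force: 40.1
```

```bash
python3 - <<'E'
from h import *
from rig import cams
for n in("scene","side","wrist"):
    d=cams.read_camera(n);pickle.dump(d,open(n+"2.pkl","wb"));W=pts(d);X,Y,Z=W[...,0],W[...,1],W[...,2]
    for y in(.3095,.4255):   # fixed neighbours
        m=(np.hypot(X-.519,Y-y)<.028)&(Z>.03)&(Z<.062);p=W[m]
        if len(p)>20:
            A=np.c_[2*p[:,:2],np.ones(len(p))];s=np.linalg.lstsq(A,(p[:,:2]**2).sum(1),rcond=None)[0]
            print(n,"nb",len(p),s[:2].round(4),"r",np.sqrt(s[2]+s[0]**2+s[1]**2).round(4))
    m=(abs(X-.519)<.05)&(abs(Y-.367)<.11)&(Z>.019)&(Z<.03);p=W[m][:,:2].astype(np.float32)
    if len(p)>20: print(n,"rim",len(p),[np.round(q,4) for q in cv2.minAreaRect(p)])
    m=(abs(X-.519)<.03)&(abs(Y-.3675)<.03)&(Z>.125)&(Z<.185);p=W[m]
    if len(p)>20:
        A=np.c_[2*p[:,:2],np.ones(len(p))];s=np.linalg.lstsq(A,(p[:,:2]**2).sum(1),rcond=None)[0]
        print(n,"held",len(p),s[:2].round(4),"r",np.sqrt(s[2]+s[0]**2+s[1]**2).round(4))
d=pickle.load(open("side2.pkl","rb"));a=cv2.resize(d["pixels"][60:200,110:290],None,fx=4,fy=4);cv2.imwrite("pics/s2.png",a[:,:,::-1])
go(.519,.3675,.213,2.2)
E
```

```text
scene nb 127 [0.5242 0.3094] r 0.0154
scene nb 121 [0.5201 0.4244] r 0.0147
scene rim 304 [array([0.5204, 0.3677]), array([0.0657, 0.1823]), np.float64(2.501)]
scene held 314 [0.5205 0.37  ] r 0.0207
side nb 160 [0.52   0.3077] r 0.0148
side nb 142 [0.5153 0.4238] r 0.0151
side rim 393 [array([0.5177, 0.3682]), array([0.0632, 0.185 ]), np.float64(2.4518)]
side held 398 [0.5178 0.3719] r 0.023
wrist rim 2255 [array([0.5169, 0.3862]), array([0.0622, 0.1418]), np.float64(2.4993)]
wrist held 3637 [0.5182 0.3574] r 0.0258
tcp [0.5179 0.366  0.3323] head 2.1 t 23.17 w 0.383 gf 40.1 q6 0.4
 shift mm [  1.5   1.2 119.3] turn -0.002
```

View pics/s2.png

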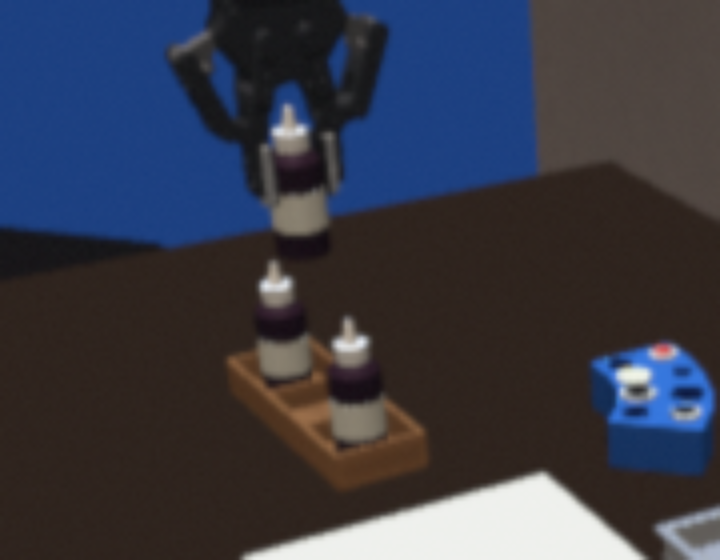

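The bottle hangs upright at (302,190) in the crop, over the middle bay at (310,395) between the two fixed bottles. Neighbours and rim put the bay centre at about (0.519, 0.367). Lowering it.

Request:
{"fn": "drive_tool", "kwargs": {
  "commands": [
    [[1, 1, 30, 0, 1], [1, 1, 60, 0, 1], [1, 1, 85, 0, 1], [1, 1, 100, 0, 1], [1, 1, 110, 0, 1], [1, 1, 115, 0, 1], [1, 1, 118, 0, 1], [1, 1, 118, 0, 1], [1, 1, 118, 0, 1]]
  ]
}}

```text
t: 23.92
tcp_pos: [0.5193, 0.3687, 0.216]
ee_rot: [0.694, 0.72, 0.001, 0.0]
force: [-0.2, 0.4, 0.4]
grip_width: 0.377
grasp_force: 40.1
```

Request:
{"fn": "drive_tool", "kwargs": {
  "commands": [
    [[-1, 0, 1, 0, 1], [-1, 0, 2, 0, 1], [-1, 0, 3, 0, 1], [-1, 0, 3, 0, 1], [-1, 0, 3, 0, 1]]
  ]
}}

```text
t: 24.33
tcp_pos: [0.5189, 0.3675, 0.212]
ee_rot: [0.694, 0.72, 0.0, 0.0]
force: [0.7, -0.1, 1.2]
grip_width: 0.382
grasp_force: 40.2
```

Foot at floor height. Release and rise straight up.

Request:
{"fn": "drive_tool", "kwargs": {
  "commands": [
    [[0, 0, 0, 0, 0.55], [0, 0, 0, 0, 0.45], [0, 0, 0, 0, 0.35], [0, 0, 0, 0, 0.3], [0, 0, 0, 0, 0.3], [0, 0, -20, 0, 0.3], [0, 0, -55, 0, 0.3], [0, 0, -95, 0, 0.3], [0, 0, -130, 0, 0.3], [0, 0, -160, 0, 0.3], [0, 0, -160, 0, 0.3], [0, 0, -160, 0, 0.3]]
  ]
}}

```text
t: 25.33
tcp_pos: [0.5192, 0.3677, 0.3744]
ee_rot: [0.694, 0.72, 0.002, 0.001]
force: [-0.5, -0.8, -1.6]
grip_width: 0.697
grasp_force: 0.0
```

```bash
python3 - <<'E'
from h import *
from rig import cams
for n in("scene","side"):
    d=cams.read_camera(n);W=pts(d);X,Y,Z=W[...,0],W[...,1],W[...,2]
    for y in(.3095,.3675,.4255):
        for z0,z1 in((.03,.062),(.08,.1)):
            m=(np.hypot(X-.519,Y-y)<.025)&(Z>z0)&(Z<z1);p=W[m]
            if len(p)>8: print(n,y,len(p),p.mean(0).round(4),p[:,2].max().round(4))
cv2.imwrite("pics/fin.png",np.vstack([cv2.resize(d["pixels"],(700,525))])[:,:,::-1])
E
```

```text
scene 0.3095 123 [0.5324 0.3022 0.0455] 0.061
scene 0.3095 26 [0.5255 0.3074 0.0839] 0.0941
scene 0.3675 122 [0.5304 0.3597 0.0461] 0.0619
scene 0.3675 29 [0.5234 0.3663 0.0842] 0.0949
scene 0.4255 121 [0.5269 0.4171 0.046 ] 0.062
scene 0.4255 27 [0.5198 0.4242 0.0849] 0.0942
side 0.3095 160 [0.5163 0.2981 0.0463] 0.0619
side 0.3095 44 [0.5197 0.3064 0.0859] 0.0978
side 0.3675 100 [0.5096 0.3574 0.0466] 0.0618
side 0.3675 43 [0.5176 0.3647 0.0865] 0.0983
side 0.4255 93 [0.5064 0.4148 0.0477] 0.0619
side 0.4255 41 [0.515  0.4216 0.0867] 0.0997
```

View pics/fin.png

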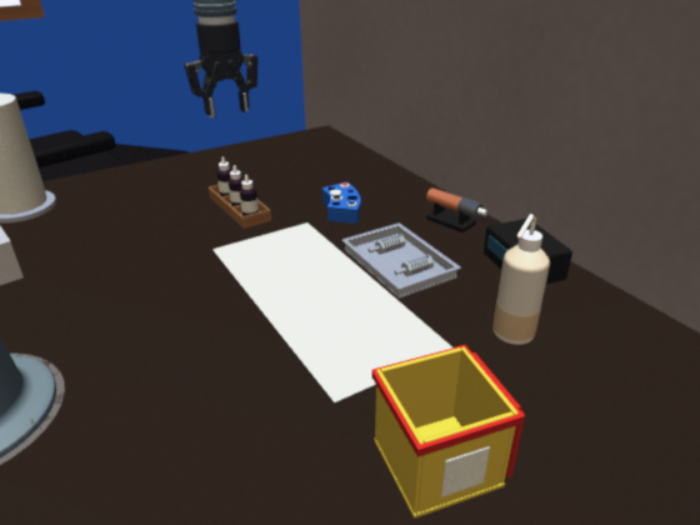

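The three rack bottles stand level and evenly spaced near (236,185), and the loose one's nozzle lies midway between its neighbours' to about 1 mm. Both grips lie in the tray at (400,255), and the wash bottle and cup holder stand where they were. Handing in.

```bash
python3 -c "
from rig import ctrl
print(ctrl.close_job())"
```

```text
the job is handed in; nothing more can be done
None
```

I handed the job in at about 25 s, but the hand-in returned no score. In the last camera checks, both cartridges were in the sharps tub, dropped in first. The grips lay flat side by side in the tray, the ink bottle stood upright in the middle bay, and the wash bottle and ink cup holder looked unmoved.

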